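Dock the catch canister under the granulator spout

ROBOT

A 7-joint arm with a two-finger parallel gripper is mounted at the origin on the work surface. World frame = base frame: x ahead of the robot, y to its left, z up, the work surface at z = 0. Lengths are in m, angles in rad, forces in N, time in s.
With the tool pointing down it reaches from about 0.425 to 0.875 m from the base axis. Payload 4.7 kg.
Tool frame: the origin (TCP) lies at the very end of the fingers, on their centre line; the grasp point (between the pads) lies 19 mm behind it; z points along the fingers, y is the direction in which the jaws open and shut (so a half turn about z gives the same grasp; the last joint's range is limited). The gripper opens to 87 mm and grips with 3 to 60 N. Pads are 19 mm wide; open, the fingers measure 117 mm over their backs; the gripper's body (75 mm by 190 mm) begins 51 mm behind the grasp point.
Start: joints at [1.208, 0.321, -0.07, 1.45, 0.023, 1.371, -0.057], TCP at [0.239, -0.604, 0.223] pointing down, gripper open.
Joint ranges: [-2.86, 2.86], [-0.3, 2.09], [-1.38, 1.24], [0.06, 2.45], [-1.56, 4.7], [0.09, 2.05], [-2.69, 2.69]. Speed limits (rad/s): [2.57, 2.57, 3.14, 3.14, 3.14, 3.14, 3.14].

INTERFACE

Orientations are given as a rotation vector (axis times angle).
In Python, from bench import ctrl gives the robot as it stands. The module is installed in compiled form; this text tells all that it offers.
- The arm moves only by the tool move_arm, never from a script. Its arguments are lists of equal length, an entry for each row: "dp": the shift along the tool's x, y, z in units of 30 mm (1.0 is 30 mm), a list of three; "turn": the turn about the tool's z in units of 5 degrees (1.0 is 5 degrees); "jaw": the opening, from -1 (shut) to 1 (fully open). A call has 1 to 5 rows; each row is the pose to reach, as a shift and turn from the pose commanded when the call began, along the tool's axes at that moment; what a row does not reach only later rows make up. A row lasts 1/10 s, in which the tool goes at most 50 mm and 8.59 degrees, less where a joint would pass 70% of its speed; a pose out of reach is approached as far as the arm can. A call with a gripper value outside its range is refused whole. The fingers move at their own pace and stop on an object; "grip_force" is the grip in N (left out, the last holds). Time passes only in rows, so rows that repeat a pose let the fingers close. It gives the time, the measured TCP pose, the force and the opening at its end, in the units of the state.
- ctrl.get_state(): the state, without advancing time (a new reading comes with each control period).
- ctrl.get_image(name): name is "scene" or "side" or "wrist"; returns the picture (480x640x3 uint8, red, green, blue); there is no depth.
- ctrl.camera_info(name): a dict with "intrinsics" (3x3 intrinsics, pixels), "extrinsics" (4x4, takes a point from world to camera coordinates). Camera axes: x right, y up, looking along -z (the intrinsics and any distortion apply to the point x, -y, -z); pixel columns grow to the right and rows downward; lengths in m; the calibration is good to about 2 mm. The wrist camera is an equidistant fisheye: a pixel r from the principal point sees the ray r / f radians off the axis. A picture is of the moment at which its call begins: read the wrist's pose just before it. camera_info takes no time and is no camera call; for the wrist camera it gives the pose at the moment of the call.
- ctrl.close_job(): hands the job in, once; it reports no verdict.
Trained networks look in the newest picture that a camera, given by its name, has taken for a name from the list of things; names that differ only in an ending like _2 or _b are one class to them, and where a whole thing is asked for, a point or a joint stands for the part that bears it (a point fixed in the world has none). Each returns a list of dicts, best first, with "confidence" (0 to 1); they miss things now and then, are a little off and sometimes report something else, mostly with a low value. They report only what shows in the picture. A call takes as long as a camera call.
- ctrl.look_for(camera, target): "rect" ([centre column, centre row, width, height] in pixels, round what is visible of it).
- ctrl.masks_of(camera, target): "region" (480x640 bool, what is visible of it) and "rect" ([centre column, centre row, width, height] in pixels, round what is visible of it).
The state is a dict: "time": time; "joint_positions": joint angles; "qd": joint speeds; "joint_torque": joint torques, N m; "position": TCP position; "tool_rot": TCP orientation; "ft_force": force on the tool from outside, world axes, zero at the start; "torque": the same for the moment, N m; "grip_width": opening from 0.0 (shut) to 1.0 (fully open).
Only numpy, scipy, OpenCV 4.12 (cv2) and the standard library are available. Lean on these libraries where they do the work, as an engineer would, in place of code of your own. Each camera call takes 0.05 s, during which the arm holds its last target. There are 200 camera calls.

TASK

Put the empty blue-lidded catch canister back under the granulator's spout: keep it upright and on the bench all the way, and slide it along the guide fence, past the spring catch, until it has pressed the stiff button flush and is fully home against the rear stop, pushing firmly but never with more than 25 N. Then swing the red keeper bar fully shut across the front of it and take the gripper away. Leave the other things on the bench where they are.

Things in the scene. Friction and masses are not known exactly. Their poses are not given: they have to be found in the camera images.
- granulator: Bench granulator for failed prints, fixed: grey housing 224 mm deep, 250 wide, 255 high, yellow hopper on top to 345, canister dock in front. Origin on the bench under the centre of a canister that is fully home. x points along the lane INTO the machine, y away from the guide fence, z up. Housing front at x=+58 mm (frame values in mm here and below are x, y, z in this frame)
- fence (a point): Guide fence of the dock: straight aluminium wall, 6 mm thick, 60 high, lane face at y=-50, from x=-240 to x=+50; the 35 mm before x=-240 flare away from the lane. Behind it lies a foot 4 high out to y=-82. This point: top edge of the lane face where the straight part starts (-240, -50, 60)
- stop (a point): Rear stop: rigid steel plate, face at x=+50, y=-43..43, z=10..80. At its middle a brass canister-present button, 12 mm in diameter, stands 6 mm out; it is stiff (10 N all the way, on top of the canister's drag of 2 to 7 N) and stays in. A canister that is home has pressed it flush and touches the plate. This point: middle of the plate's face (50, 0, 45)
- nose (a point): Spring catch: orange upright free-turning roller, radius 8 mm, z=32..62, this point its top centre, free at (-32, 47, 62). The passing canister pushes it outward (+y) up to 11 mm against 4.5 N plus 0.25 N per mm: the push rises to 8 to 16 N, then eases. It holds a docked canister but does not pull it home by itself. Grey housing behind it: x=-52..-8, y=82..110, 66 high
- spout (a point): Steel spout, which stands over the lid of a docked canister: x=-4..60, y=-22..22, underside 110 mm above the bench, 190 high. This point: middle of its lower front edge (-4, 0, 110)
- canister: The empty catch canister: upright white cylinder 100 mm in diameter, 95 high, blue band, blue lid with a dark inlet, 0.25 to 0.5 kg, too wide to grasp. Origin at the centre of its underside, z up; it may be turned any way. It starts on the bench in front of the dock, 200 to 270 mm short of home and 4 to 45 mm clear of the fence's lane face
- keeper (a joint): Angle a of the red keeper bar about its upright post: 0 = shut, across the lane, 4 mm clear of a docked canister; it opens through the -x side, stop at 2.4, starts at 1.8 to 2.2. From the post axis the bar points along (-sin a, -cos a) in the granulator's x, y. Bar: 10 mm thick, z=40..64, reaching 112 mm from the axis. Light friction; stays where left
- keeper_end (a point): Free end of the keeper bar, on its middle line at half height, 112 mm from the post axis, 52 mm over the bench
- post (a point): Upright steel post of the keeper bar, 14 mm in diameter (18 at the bar's eye), 66 mm high; this point: its top, on the axis, at (-59, 70, 66)
- full_canister: Bystander: a full canister of the same size, orange band and grey lid. Origin at the centre of its underside
- spool: Bystander: lying orange filament spool, 130 mm in diameter, 50 mm high. Origin at the centre of its underside
- scraper: Bystander: print scraper 200 mm long, lying along its own x axis. Origin under its middle
- brush: Bystander: brush 170 mm long, lying along its own x axis. Origin under its middle
- gear: Bystander: green printed gear, 76 mm in diameter, 24 mm high. Origin at the centre of its underside
- glue: Bystander: small glue bottle with a red cap, 32 mm in diameter, 95 mm high. Origin at the centre of its underside
- bracket: Bystander: yellow printed angle bracket, 60 x 50 x 40 mm. Origin at the underside

How it is judged:
By the outcome, as a careful person would: the job done as asked, in the order asked, and still so for the second after the job is handed in, with the robot touching nothing.
It also fails if it takes over 70 s, if anything falls off the work surface, if the arm or the gripper's body presses on something with over 40 N, if the wrist force passes 120 N, or if a joint passes its speed limit or range.

## Working session

There is one attempt and no reset: what is moved stays moved. The work goes in short steps, Python scripts to look and compute and a tool call to move; the robot and the scene stay as the last step left them, time stands still between calls to the robot, and variables do not carry over. Pictures are saved under pics/ and viewed, about 8 in all and at most 12, crops included, and the job is handed in when it is done.

Besides the shell and the picture viewer there is one more tool, called after "Call:" in YAML: its name, and indented under it one key for each argument. move_arm: Moves the arm, as the interface text tells. Its arguments: {"type":"object","properties":{"dp":{"type":"array","items":{"type":"array","items":{"type":"number"}}},"turn":{"type":"array","items":{"type":"number"}},"jaw":{"type":"array","items":{"type":"number"}},"grip_force":{"type":"number"}},"required":["dp","turn","jaw"]}

```bash
mkdir -p pics
cat > h.py <<'E'
import numpy as np, cv2
from bench import ctrl
from scipy.spatial.transform import Rotation as R
def save(cam,name):
    im=ctrl.get_image(cam); cv2.imwrite('pics/'+name,cv2.cvtColor(im,cv2.COLOR_RGB2BGR)); return im
def proj(cam,P,info=None):
    i=info or ctrl.camera_info(cam); K=np.array(i['intrinsics']); E=np.array(i['extrinsics'])
    P=np.atleast_2d(P); p=(E@np.c_[P,np.ones(len(P))].T).T[:,:3]*[1,-1,-1]
    q=(K@(p/p[:,2:]).T).T
    return q[:,:2]
def atz(cam,uv,z,info=None):
    i=info or ctrl.camera_info(cam); K=np.array(i['intrinsics']); E=np.array(i['extrinsics'])
    d=np.linalg.inv(K)@[uv[0],uv[1],1]*np.array([1,-1,-1]); d=E[:3,:3].T@d; c=-E[:3,:3].T@E[:3,3]
    return c+d*(z-c[2])/d[2]
E
python3 - <<'E'
from h import *
a=save('scene','s0.png'); b=save('side','d0.png')
s=ctrl.get_state(); print(s['position'],s['tool_rot'],s['time'],s['ft_force'])
for c in ['scene','side']:
    i=ctrl.camera_info(c);E=np.array(i['extrinsics']); print(c,np.round(-E[:3,:3].T@E[:3,3],3), {k:v for k,v in i.items() if k not in('extrinsics','intrinsics')})
    for t in ['canister','fence','stop','nose','spout','keeper','keeper_end','post','granulator']:
        r=ctrl.look_for(c,t); print(t,[(np.round(x['rect'],1).tolist(),round(x['confidence'],2)) for x in r[:2]])
E
```

```text
[ 0.23895327 -0.6039716   0.2215686 ] [-3.08437967e+00 -5.88080140e-01  6.07319667e-04] 0.1 [ 0.01235671 -0.07356266 -0.59430364]
scene [1.129 0.48  0.998] {}
canister [([276.8, 223.5, 41.1, 51.8], 0.84)]
fence [([368.4, 311.7, 252.8, 201.6], 0.63)]
stop [([369.1, 310.2, 247.1, 201.7], 0.61)]
nose []
spout [([279.0, 168.8, 21.8, 19.5], 0.74), ([368.0, 310.7, 254.6, 203.6], 0.55)]
keeper [([333.6, 246.2, 21.0, 35.9], 0.55)]
keeper_end [([332.9, 246.0, 27.1, 42.8], 0.64)]
post [([368.4, 311.6, 251.5, 204.6], 0.8)]
granulator [([331.9, 245.1, 25.8, 37.3], 0.73), ([207.8, 216.4, 55.0, 25.3], 0.66)]
side [-0.257  0.311  1.112] {}
canister [([384.0, 222.1, 43.7, 53.7], 0.9)]
fence [([238.9, 223.4, 251.4, 198.9], 0.72)]
stop [([239.9, 221.4, 253.5, 196.6], 0.64)]
nose [([384.7, 222.2, 40.0, 57.7], 0.34)]
spout [([240.0, 223.7, 255.2, 194.2], 0.62)]
keeper [([326.3, 252.9, 48.4, 10.7], 0.89)]
keeper_end [([323.7, 254.5, 52.0, 9.4], 0.73), ([240.1, 221.5, 254.6, 198.4], 0.42)]
post [([241.5, 222.6, 260.4, 199.8], 0.91)]
granulator [([241.9, 222.8, 254.9, 199.0], 0.58), ([187.2, 370.1, 39.3, 45.3], 0.49)]
```

View pics/s0.png

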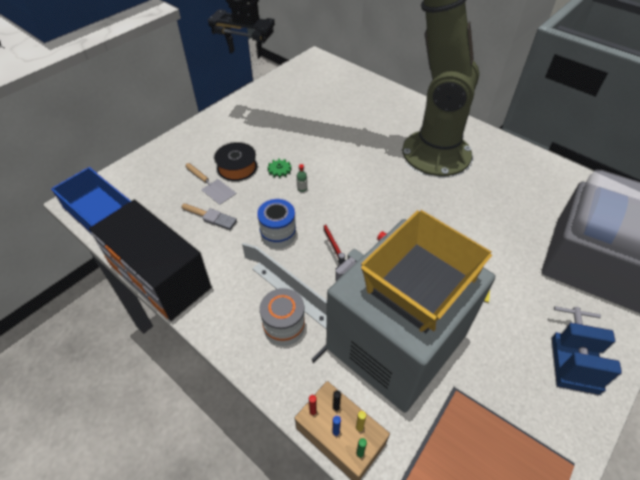

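View pics/d0.png

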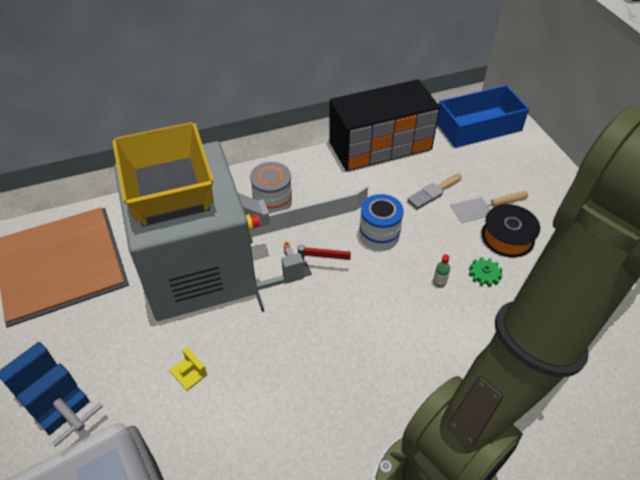

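The scene picture shows the canister at (277,222), keeper at (333,240), and housing around (410,310). In the side picture they are at (382,220), (325,253) and (190,220). I'll enlarge the dock region in both.

Run:
```python
from h import *
a=cv2.imread('pics/s0.png')[190:390,235:395]; b=cv2.imread('pics/d0.png')[170:320,235:415]
print(a.shape,b.shape)
cv2.imwrite('pics/c.png',np.vstack([cv2.resize(b,None,fx=4.4,fy=4,interpolation=cv2.INTER_CUBIC)]))
cv2.imwrite('pics/c2.png',cv2.resize(a[:150],None,fx=5,fy=4,interpolation=cv2.INTER_CUBIC))
for c,uv in [('scene',(277,213)),('side',(382,209))]: print(atz(c,uv,.095))
for c,uv in [('scene',(282,305)),('side',(271,178))]: print('full',atz(c,uv,.095))
# housing top corners z=.255 
for uv in [(328,290),(494,270),(405,404)]: print('sc',atz('scene',uv,.255 if uv[0]<500 else 0))
for uv in [(131,240),(247,220),(215,147)]: print('si',atz('side',uv,.255))
print(atz('side',(301,248),.066),atz('side',(350,255),.052),atz('scene',(326,227),.052))
```

```text
(200, 160, 3) (150, 180, 3)
[ 0.58422102 -0.13885377  0.095     ]
[ 0.57860192 -0.14587538  0.095     ]
full [0.77416665 0.06217529 0.095     ]
full [0.76356324 0.06328632 0.095     ]
sc [0.75731392 0.1787987  0.255     ]
sc [0.51180757 0.39188411 0.255     ]
sc [0.8395206  0.40802201 0.255     ]
si [0.53555889 0.39126439 0.255     ]
si [0.50969666 0.17852012 0.255     ]
si [0.73369415 0.18598631 0.255     ]
[0.55644504 0.05918808 0.066     ] [ 0.51021463 -0.04048152  0.052     ] [ 0.50887887 -0.03517083  0.052     ]
```

View pics/c.png

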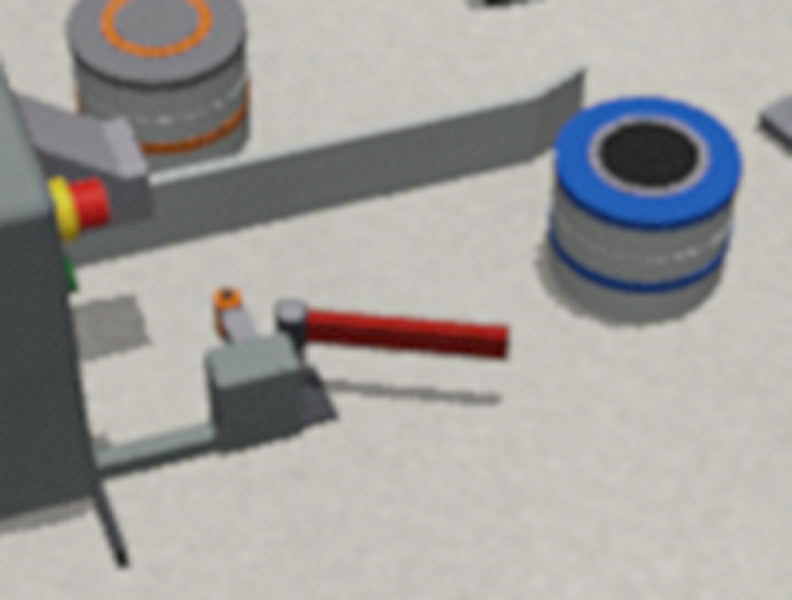

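View pics/c2.png

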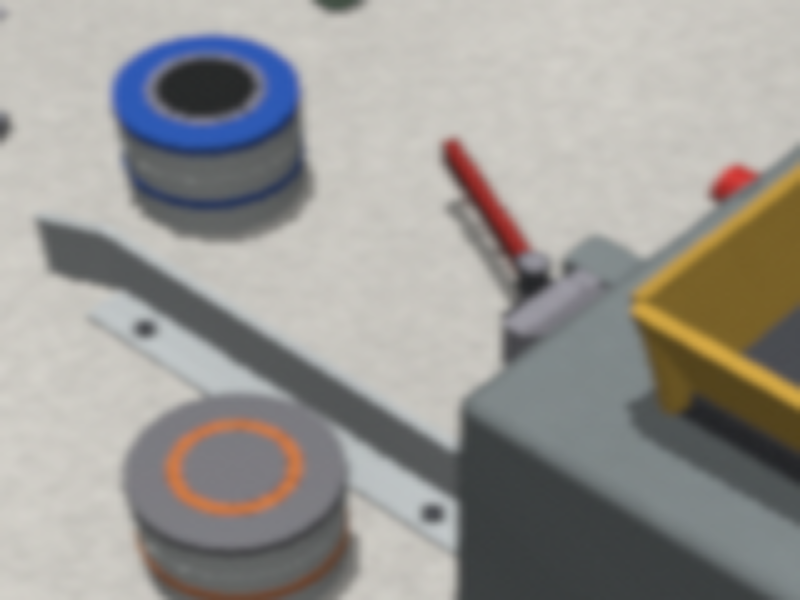

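Side crop, in full-image pixels: post top (301,246), keeper end (350,255), fence start (358,194), roller (287,243), lid centre (382,210). Scene crop: keeper end (325,227), post top (342,255), fence start (256,249), lid centre (276,213). Next I fit the dock pose from these.

```bash
cat >> h.py <<'E'
def toW(g,p):
    p=np.atleast_2d(p)/1000.; c,s=np.cos(g[2]),np.sin(g[2])
    return np.c_[g[0]+c*p[:,0]-s*p[:,1], g[1]+s*p[:,0]+c*p[:,1], p[:,2]]
def toG(g,w):
    c,s=np.cos(g[2]),np.sin(g[2]); d=np.array(w[:2])-g[:2]
    return np.array([c*d[0]+s*d[1],-s*d[0]+c*d[1]])*1000
E
python3 - <<'E'
from h import *
from scipy.optimize import least_squares
I={c:ctrl.camera_info(c) for c in('scene','side')}
def ke(a): return [-59-112*np.sin(a),70-112*np.cos(a),52]
obs=[('side',(-59,70,66),(301.1,246.3)),('side','k',(350,255.2)),('side',(-240,-50,60),(357.7,194.5)),('side',(-32,47,62),(286.8,243.5)),
('scene','k',(325.4,226.9)),('scene',(-59,70,66),(341.6,255.5)),('scene',(-240,-50,60),(255.6,248.7))]
def f(v):
    return np.concatenate([proj(c,toW(v,ke(v[3]) if p=='k' else p),I[c])[0]-uv for c,p,uv in obs])
r=least_squares(f,[.62,.12,1.57,2.0],loss='soft_l1'); g=r.x
print(np.round(g,4)); print(np.round(f(g).reshape(-1,2),1).tolist())
def fc(v): return np.concatenate([proj('side',[[*v,.095]],I['side'])[0]-(382.2,210.5),proj('scene',[[*v,.095]],I['scene'])[0]-(276.2,213.4)])
c=least_squares(fc,[.58,-.14]).x; print('can',c,fc(c),'G',toG(g,c))
np.savez('g.npz',g=g,c=c)
for n,p in dict(home=(0,0,0),post=(-59,70,66),nose=(-32,47,62),fs=(-240,-50,60),kend=ke(g[3])).items(): print(n,np.round(toW(g,p),4))
s=ctrl.get_state(); Rm=R.from_rotvec(s['tool_rot']).as_matrix(); print(np.round(Rm,3))
print('start G',toG(g,s['position']))
E
```

```text
[0.6329 0.1158 1.5437 2.0349]
[[-0.6, 0.1], [0.1, 0.4], [-0.9, -1.3], [-0.8, -0.5], [-0.7, -0.9], [-0.5, -1.2], [0.8, -3.7]]
can [ 0.57958279 -0.14401886] [-1.11175655 -1.58934605  0.62566014 -2.35987523] G [-261.20869395   46.26062569]
home [[0.6329 0.1158 0.    ]]
post [[0.5613 0.0588 0.066 ]]
nose [[0.5851 0.0851 0.062 ]]
fs [[ 0.6764 -0.1254  0.06  ]]
kend [[ 0.5085 -0.04    0.052 ]]
[[ 0.93   0.368 -0.   ]
 [ 0.368 -0.93  -0.   ]
 [-0.     0.    -1.   ]]
start G [-730.68290448  374.07622029]
```

```bash
cat >> h.py <<'E'
d=np.load('g.npz'); g=d['g']; c=d['c']
def go(x,y,z,yaw=None):
    """units to move the TCP to G point (mm); yaw: tool-x angle in G, deg"""
    s=ctrl.get_state(); Rm=R.from_rotvec(s['tool_rot']).as_matrix()
    t=toW(g,(x,y,z))[0]; dp=Rm.T@(t-s['position'])/.03
    yw=np.degrees(np.arctan2(Rm[1,0],Rm[0,0])-g[2]); 
    tu=0 if yaw is None else -((yaw-yw+180)%360-180)/5
    print('go',(x,y,z),np.round(dp,2),'turn',round(tu,2))
def st():
    s=ctrl.get_state(); Rm=R.from_rotvec(s['tool_rot']).as_matrix()
    f=np.array(s['ft_force']); cg,sg=np.cos(g[2]),np.sin(g[2])
    print('t',round(s['time'],2),'G',np.round(toG(g,s['position']),1),'z',round(s['position'][2]*1000,1),'yaw',round(np.degrees(np.arctan2(Rm[1,0],Rm[0,0])-g[2]),1),
      'F_G',np.round([cg*f[0]+sg*f[1],-sg*f[0]+cg*f[1],f[2]],1),'w',round(s['grip_width'],2), 'tilt',np.round(Rm[:,2],3))
E
python3 - <<'E'
from h import *
for n,cam,uv,z in [('glue','side',(442,284),0),('gear','side',(486,272),.012),('spool','side',(511,225),.05),('scraper','side',(470,208),0),('brush','side',(424,195),0),('full','side',(271,178),.095)]:
    w=atz(cam,uv,z); print(n,np.round(w,3),np.round(toG(g,w)))
st(); go(-350,46,.2,0)
E
```

```text
glue [ 0.398 -0.222  0.   ] [-344.  226.]
gear [ 0.386 -0.326  0.012] [-449.  235.]
spool [ 0.464 -0.431  0.05 ] [-551.  154.]
scraper [ 0.583 -0.399  0.   ] [-516.   36.]
brush [ 0.664 -0.31   0.   ] [-425.  -43.]
full [0.764 0.063 0.095] [ -49. -132.]
t 1.0 G [-730.7  374.1] z 222.6 yaw -66.9 F_G [ 0.5  0.3 -0.3] w 1.0 tilt [-0. -0. -1.]
go (-350, 46, 0.2) [15.04 -7.37  7.41] turn -13.37
```

Call:
move_arm:
  dp:
    - [1.5,-0.74,0]
    - [3.0,-1.48,0]
    - [4.5,-2.2,0]
    - [6.0,-2.95,0]
    - [7.5,-3.7,0]
  turn: [-1.3,-2.6,-4,-5.3,-6.7]
  jaw: [-1,-1,-1,-1,-1]
  grip_force: 20

```text
time: 1.5
position: [0.408, -0.4175, 0.2229]
tool_rot: [2.781, 1.459, 0.0]
ft_force: [1.4, 0.1, 0.4]
grip_width: 0.632
```

```bash
python3 -c "
from h import *
st(); go(-350,46,200,0)"
```

```text
t 1.5 G [-539.3  210.3] z 222.9 yaw -33.1 F_G [ 0.1 -1.4  0.4] w 0.63 tilt [ 0.    -0.001 -1.   ]
go (-350, 46, 200) [8.28 1.14 0.76] turn -6.62
```

Call:
move_arm:
  dp:
    - [1.6,0.2,0]
    - [3.2,0.4,0]
    - [4.9,0.65,0.2]
    - [6.6,0.9,0.5]
    - [8.28,1.14,0.76]
  turn: [-1.3,-2.6,-4,-5.3,-6.6]
  jaw: [-1,-1,-1,-1,-1]

```text
time: 2.0
position: [0.5744, -0.2378, 0.2008]
tool_rot: [2.253, 2.188, -0.0]
ft_force: [0.4, -1.1, 0.2]
grip_width: 0.171
```

Run:
```python
from h import *
st(); go(-350,46,200,0)
i=ctrl.camera_info('wrist'); save('wrist','w0.png'); np.savez('w0.npz',K=i['intrinsics'],E=i['extrinsics'])
print(np.round(i['extrinsics'],3),np.round(i['intrinsics'],1))
for t in ['canister','post','keeper_end','nose','fence']: print(t,[(np.round(x['rect'],1).tolist(),round(x['confidence'],2)) for x in ctrl.look_for('wrist',t)[:2]])
```

```text
t 2.0 G [-355.1   48.9] z 200.8 yaw -0.1 F_G [-1.1 -0.4  0.2] w 0.17 tilt [ 0.001 -0.001 -1.   ]
go (-350, 46, 200) [0.17 0.1  0.03] turn -0.02
[[ 1.    -0.029  0.001 -0.582]
 [ 0.028  0.957 -0.287  0.24 ]
 [ 0.007  0.287  0.958 -0.306]
 [ 0.     0.     0.     1.   ]] [[371.6   0.  319.7]
 [  0.  371.6 238.2]
 [  0.    0.    1. ]]
canister [([326.3, 113.4, 131.8, 134.4], 0.95)]
post [([352.4, 65.8, 228.1, 131.5], 0.8)]
keeper_end [([242.2, 2.5, 13.3, 4.1], 0.39), ([321.5, 347.6, 41.4, 74.9], 0.32)]
nose []
fence [([350.1, 67.0, 227.2, 134.1], 0.97)]
```

View pics/w0.png

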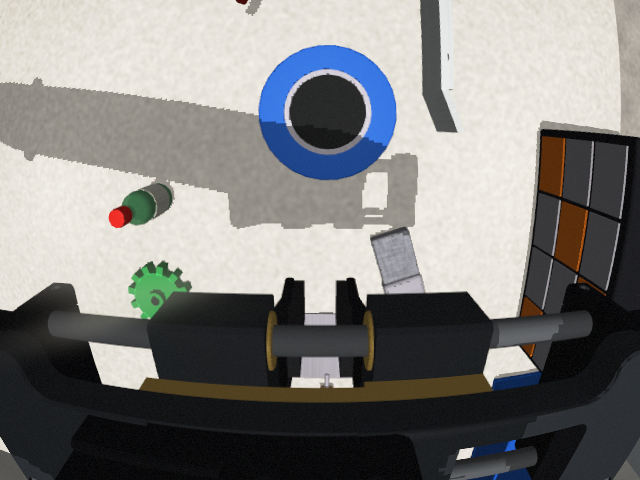

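The wrist view shows the lid centred near (328,112). The fence's bend is near (425,93), and the jaw tips are at about (320,285). Next I measure the canister against the fence in this view.

```bash
cat >> h.py <<'E'
def watz(uv,z,K,E):
    uv=np.atleast_2d(uv).astype(float); p=(uv-[K[0,2],K[1,2]])/K[0,0]; r=np.linalg.norm(p,axis=1)
    d=np.c_[p/r[:,None]*np.sin(r)[:,None],np.cos(r)]*[1,-1,-1]; d=d@E[:3,:3]; c=-E[:3,:3].T@E[:3,3]
    return c+d*((z-c[2])/d[:,2])[:,None]
def wproj(P,K,E):
    P=np.atleast_2d(P); p=(np.c_[P,np.ones(len(P))]@E.T)[:,:3]*[1,-1,-1]; n=np.linalg.norm(p[:,:2],axis=1); t=np.arctan2(n,p[:,2])
    return p[:,:2]/n[:,None]*t[:,None]*K[0,0]+[K[0,2],K[1,2]]
def lid(im,K,E,z=.095):
    hsv=cv2.cvtColor(im,cv2.COLOR_BGR2HSV); m=cv2.inRange(hsv,(100,120,80),(125,255,255)); m[300:]=0; m[:,450:]=0
    cs=max(cv2.findContours(m,cv2.RETR_EXTERNAL,cv2.CHAIN_APPROX_NONE)[0],key=cv2.contourArea)
    w=watz(cs[:,0],z,K,E); (x,y),r=cv2.minEnclosingCircle((w[:,:2]*1000).astype(np.float32)); return np.array([x,y])/1000,r
E
python3 - <<'E'
from h import *
z=np.load('w0.npz');K,E=z['K'],z['E']; im=cv2.imread('pics/w0.png')
w,r=lid(im,K,E); print('lid',w,r,'G',toG(g,w))
# fence profile at rows 10..85
for v in (15,50,80): print(v,im[v,412:462].mean(axis=1).astype(int).tolist())
for x in (-200,-240): print(x,[np.round(wproj(toW(g,(x,-50,zz)),K,E)[0],1).tolist() for zz in (0,60)], np.round(wproj(toW(g,(x,-56,60)),K,E)[0],1))
E
```

```text
lid [ 0.5832536  -0.14512823] 49.406341552734375 G [-262.21806265   42.56106411]
15 [225, 226, 227, 225, 221, 217, 217, 219, 165, 84, 74, 74, 75, 75, 75, 79, 74, 74, 73, 75, 73, 74, 75, 74, 76, 75, 75, 141, 225, 229, 229, 229, 229, 229, 228, 226, 225, 228, 230, 228, 226, 227, 227, 227, 226, 225, 226, 227, 227, 228]
50 [226, 227, 229, 230, 230, 227, 228, 226, 227, 209, 78, 76, 77, 77, 78, 77, 78, 77, 75, 75, 76, 76, 74, 76, 76, 77, 75, 76, 145, 221, 232, 232, 233, 232, 232, 232, 232, 230, 230, 232, 230, 225, 220, 220, 222, 222, 223, 223, 223, 223]
80 [224, 222, 222, 223, 224, 227, 228, 226, 226, 213, 134, 76, 76, 77, 76, 78, 79, 77, 79, 76, 79, 76, 76, 76, 77, 79, 79, 79, 79, 214, 233, 234, 234, 233, 233, 233, 234, 233, 231, 231, 232, 229, 226, 226, 225, 225, 228, 225, 224, 223]
-200 [[419.4, 57.8], [437.8, 45.4]] [444.6  46.1]
-240 [[419.4, 96.9], [438.1, 91.3]] [444.9  91.9]
```

Run:
```python
from h import *
z=np.load('w0.npz');K,E=z['K'],z['E']; im=cv2.imread('pics/w0.png').mean(axis=2)
for zz,off in ((0,-1),(.060,1)):
    P=[]
    for v in range(4,86,3):
        row=im[v,405:455]; dk=np.where(row<140)[0]; u=405+(dk[0] if off<0 else dk[-1])+off*.5
        P.append(toG(g,watz((u,v),zz,K,E)[0]))
    P=np.array(P); k=np.polyfit(P[:,0],P[:,1],1); print(zz,'slope deg',np.degrees(np.arctan(k[0])),'y at -220',np.polyval(k,-220),'x rng',P[:,0].min(),P[:,0].max(), 'y at 0',np.polyval(k,0))
```

```text
0 slope deg 0.36862800050822764 y at -220 -52.366838312132515 x rng -227.8401621541273 -141.81356990054232 y at 0 -50.95138887071728
0.06 slope deg 0.9539895907044424 y at -220 -52.84962859046832 x rng -234.40676769251223 -161.7908406006912 y at 0 -49.18623298317396
```

```bash
python3 - <<'E'
from h import *
n=toW(g,(0,-.8,0))[0]; np.savez('g.npz',g=np.array([n[0],n[1],g[2]+.0075,g[3]]),c=np.array([0.58325,-0.14513]))
E
python3 -c "
from h import *
print('can',toG(g,c)); st(); go(-340,45,60,0); go(-340,45,34,0); print(toG(g,watz((395,230),0,np.load('w0.npz')['K'],np.load('w0.npz')['E'])[0]))"
```

```text
can [-261.88731837   45.33002734]
t 2.3 G [-357.6   54.1] z 200.6 yaw -0.9 F_G [-0.1  1.3 -0.2] w 0.01 tilt [-0.001 -0.001 -1.   ]
go (-340, 45, 60) [0.6  0.3  4.69] turn -0.18
go (-340, 45, 34) [0.6  0.3  5.55] turn -0.18
[-376.10123207  -25.81946057]
```

Call:
move_arm:
  dp:
    - [0.5,0.3,1.4]
    - [0.6,0.3,2.8]
    - [0.6,0.3,4.1]
    - [0.6,0.3,5.1]
    - [0.6,0.3,5.55]
  turn: [-0.2,-0.2,-0.2,-0.2,-0.2]
  jaw: [-1,-1,-1,-1,-1]

```text
time: 2.8
position: [0.5797, -0.2232, 0.0311]
tool_rot: [-2.24, -2.197, 0.005]
ft_force: [0.6, -0.3, 0.6]
grip_width: 0.003
```

```bash
python3 -c "
from h import *
st(); go(-285,45,34,0)"
```

```text
t 2.8 G [-340.    47.3] z 31.1 yaw 0.0 F_G [-0.3 -0.6  0.6] w 0.0 tilt [-0.005  0.001 -1.   ]
go (-285, 45, 34) [ 1.83  0.08 -0.1 ] turn 0.0
```

Call:
move_arm:
  dp:
    - [0.5,0.04,-0.05]
    - [0.85,0.08,-0.1]
    - [1.2,0.08,-0.1]
    - [1.55,0.08,-0.1]
    - [1.83,0.08,-0.1]
  turn: [0,0,0,0,0]
  jaw: [-1,-1,-1,-1,-1]

```text
time: 3.3
position: [0.5869, -0.1658, 0.0385]
tool_rot: [2.236, 2.203, 0.0]
ft_force: [-0.4, -3.6, 2.3]
grip_width: 0.003
```

Run:
```python
from h import *
st(); i=ctrl.camera_info('wrist'); K,E=np.array(i['intrinsics']),np.array(i['extrinsics']); save('wrist','w1.png'); 
w,r=lid(cv2.imread('pics/w1.png'),K,E); print('lid',toG(g,w),r)
go(-310,45,34); go(-310,135,34); go(-222,135,34)
```

```text
t 3.3 G [-282.4   41.3] z 38.5 yaw 0.3 F_G [-3.6  0.3  2.3] w 0.0 tilt [ 0.002 -0.001 -1.   ]
lid [-221.10484418   42.09969565] 49.319252014160156
go (-310, 45, 34) [-0.97 -0.14  0.15] turn 0
go (-310, 135, 34) [-0.95 -3.14  0.14] turn 0
go (-222, 135, 34) [ 1.98 -3.12  0.14] turn 0
```

Call:
move_arm:
  dp:
    - [-0.5,0,0.1]
    - [-1.0,0,0.12]
    - [-1.0,-1.2,0.14]
    - [-1.0,-2.4,0.14]
    - [-0.6,-3.0,0.14]
  turn: [0,0,0,0,0]
  jaw: [-1,-1,-1,-1,-1]

```text
time: 3.85
position: [0.492, -0.1871, 0.0319]
tool_rot: [-2.245, -2.195, 0.005]
ft_force: [0.5, -0.3, -0.3]
grip_width: 0.003
```

```bash
python3 -c "
from h import *
st(); go(-221,130,34,0); go(-221,107,34); go(-221,67,34)"
```

```text
t 3.85 G [-305.7  135.8] z 31.9 yaw -0.2 F_G [-0.3 -0.5 -0.3] w 0.0 tilt [-0.003 -0.001 -1.   ]
go (-221, 130, 34) [ 2.82  0.18 -0.07] turn -0.03
go (-221, 107, 34) [ 2.83  0.95 -0.08] turn 0
go (-221, 67, 34) [ 2.83  2.28 -0.08] turn 0
```

Call:
move_arm:
  dp:
    - [0.8,0,0]
    - [1.6,0.05,-0.05]
    - [2.4,0.1,-0.07]
    - [2.82,0.18,-0.07]
    - [2.82,0.3,-0.07]
  turn: [0,0,0,0,0]
  jaw: [-1,-1,-1,-1,-1]

```text
time: 4.35
position: [0.5064, -0.098, 0.035]
tool_rot: [-2.237, -2.205, -0.0]
ft_force: [-0.5, -0.7, -0.2]
grip_width: 0.007
```

```bash
python3 -c "
from h import *
st(); go(-221,107,34,0); go(-221,67,34)"
```

```text
t 4.35 G [-216.3  123. ] z 35.0 yaw 0.3 F_G [-0.7  0.5 -0.2] w 0.01 tilt [-0.  0. -1.]
go (-221, 107, 34) [-0.16  0.53  0.03] turn 0.06
go (-221, 67, 34) [-0.17  1.87  0.03] turn 0
```

Call:
move_arm:
  dp:
    - [-0.15,0.4,0.03]
    - [-0.17,0.75,0.03]
    - [-0.17,1.1,0.03]
    - [-0.17,1.45,0.03]
    - [-0.17,1.7,0.03]
  turn: [0,0,0,0,0]
  jaw: [-1,-1,-1,-1,-1]

```text
time: 4.85
position: [0.5581, -0.1049, 0.0338]
tool_rot: [-2.239, -2.203, -0.0]
ft_force: [-3.0, 0.4, 1.3]
grip_width: 0.009
```

```bash
cat > look.py <<'E'
from h import *
import sys
def look(n):
    st(); i=ctrl.camera_info('wrist'); K,E=np.array(i['intrinsics']),np.array(i['extrinsics']); save('wrist',n); 
    im=cv2.imread('pics/'+n); w,r=lid(im,K,E); print('lid',toG(g,w),r); return im,K,E
E
python3 - <<'E'
from look import *
look('w2.png'); go(-221,62,34,0); go(-221,120,34); go(-330,120,34); go(-320,0,34)
E
```

```text
t 4.85 G [-222.1   71.2] z 33.8 yaw 0.2 F_G [0.3 3.  1.3] w 0.01 tilt [-0.  0. -1.]
lid [-184.15734548   38.01625814] 12.028009414672852
go (-221, 62, 34) [0.03 0.26 0.  ] turn 0.04
go (-221, 120, 34) [ 0.03 -1.67 -0.  ] turn 0
go (-330, 120, 34) [-3.6  -1.68 -0.  ] turn 0
go (-320, 0, 34) [-3.28  2.32  0.  ] turn 0
```

Call:
move_arm:
  dp:
    - [0,0.08,0]
    - [0,0.16,0]
    - [0,0.2,0]
    - [0,0.24,0]
    - [0,0.24,0]
  turn: [0,0,0,0,0]
  jaw: [-1,-1,-1,-1,-1]

```text
time: 5.4
position: [0.5609, -0.1046, 0.0339]
tool_rot: [-2.236, -2.2, 0.009]
ft_force: [-12.8, 1.1, 8.2]
grip_width: 0.004
```

```bash
python3 -c "
from h import *
st(); go(-221,120,34,0)"
```

```text
t 5.4 G [-221.8   68.5] z 33.9 yaw 0.2 F_G [ 0.9 12.9  8.2] w 0.0 tilt [-0.007 -0.    -1.   ]
go (-221, 120, 34) [ 0.03 -1.72  0.01] turn 0.04
```

Call:
move_arm:
  dp:
    - [0,-0.5,0]
    - [0,-1.4,0]
    - [-0.8,-1.6,0]
    - [-2.2,-1.6,0]
    - [-3.4,-1.4,0]
  turn: [0,0,0,0,0]
  jaw: [-1,-1,-1,-1,-1]

```text
time: 5.9
position: [0.5209, -0.2077, 0.0347]
tool_rot: [2.236, 2.203, 0.0]
ft_force: [1.4, 0.1, 0.5]
grip_width: 0.007
```

Run:
```python
from look import *
look('w3.png'); go(-310,0,34,0); go(-286,0,34)
```

```text
t 5.9 G [-325.7  106.5] z 34.7 yaw 0.3 F_G [ 0.1 -1.4  0.5] w 0.01 tilt [ 0.002 -0.002 -1.   ]
lid [-239.37479229   70.41106868] 9.999999747378752e-05
go (-310, 0, 34) [0.82 3.52 0.04] turn -0.04
go (-286, 0, 34) [1.62 3.52 0.03] turn 0
```

Call:
move_arm:
  dp:
    - [0.1,1.2,0.03]
    - [0.3,2.4,0.03]
    - [0.5,3.3,0.03]
    - [0.6,3.52,0.03]
  turn: [0,0,0,0]
  jaw: [-1,-1,-1,-1]

```text
time: 6.35
position: [0.6303, -0.1877, 0.0336]
tool_rot: [2.235, 2.204, 0.006]
ft_force: [0.2, -0.0, 0.3]
grip_width: 0.008
```

Run:
```python
from look import *
im,K,E=look('w4.png'); go(-286,0,34,0); go(-220,0,34)
m=ctrl.look_for('wrist','keeper_end'); print(m[:2])
```

```text
t 6.35 G [-303.6   -2.6] z 33.6 yaw 0.3 F_G [-0.  -0.2  0.3] w 0.01 tilt [ 0.004  0.001 -1.   ]
lid [-218.77903982    0.38750157] 49.409427642822266
go (-286, 0, 34) [ 0.57 -0.05 -0.02] turn 0.07
go (-220, 0, 34) [ 2.77 -0.04 -0.02] turn 0
[{'rect': [62.6, 8.1, 46.4, 15.1], 'confidence': 0.79}]
```

View pics/w4.png

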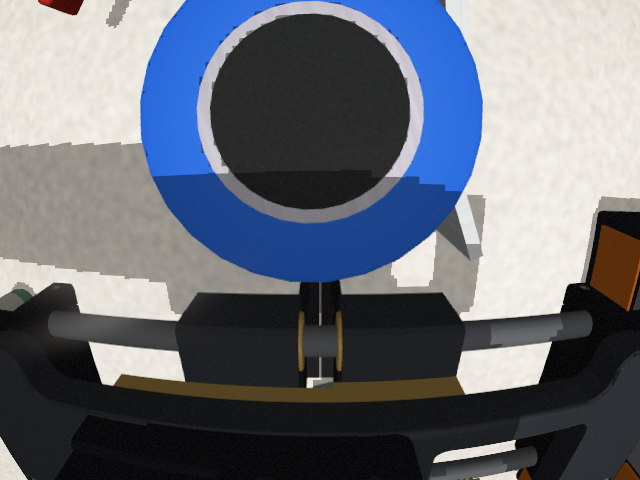

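The canister stands at G (-219, 0), upright and touching the fence (lid centre at about (312,112) in the image), with the closed fingers just behind it. Now I push it along the fence.

Call:
move_arm:
  dp:
    - [0.5,-0.04,0]
    - [0.9,-0.04,0]
    - [1.3,-0.04,0]
    - [1.8,-0.04,0]
    - [2.3,-0.04,0]
  turn: [0,0,0,0,0]
  jaw: [-1,-1,-1,-1,-1]

```text
time: 6.95
position: [0.6261, -0.1198, 0.0333]
tool_rot: [2.239, 2.203, -0.001]
ft_force: [1.1, -2.0, -1.1]
grip_width: 0.005
```

Run:
```python
from look import *
look('w5.png'); go(-135,0,34,0)
```

```text
t 6.95 G [-235.7    3. ] z 33.3 yaw 0.2 F_G [-2.  -1.1 -1.1] w 0.0 tilt [ 0.    -0.001 -1.   ]
lid [-174.17969566    2.29358275] 49.300933837890625
go (-135, 0, 34) [ 3.2   0.12 -0.01] turn 0.09
```

Call:
move_arm:
  dp:
    - [0.6,0.05,0]
    - [1.2,0.1,0]
    - [1.8,0.12,0]
    - [2.4,0.12,0]
    - [3.0,0.12,0]
  turn: [0,0,0,0,0]
  jaw: [-1,-1,-1,-1,-1]

```text
time: 7.5
position: [0.6305, -0.0323, 0.0334]
tool_rot: [2.24, 2.202, -0.006]
ft_force: [-2.3, -5.6, 2.3]
grip_width: 0.004
```

Run:
```python
from look import *
look('w6.png'); go(-120,0,34,0)
```

```text
t 7.5 G [-148.2    0.3] z 33.4 yaw 0.1 F_G [-5.7  2.2  2.3] w 0.0 tilt [-0.002 -0.003 -1.   ]
lid [-86.57310643   0.27954104] 49.344268798828125
go (-120, 0, 34) [ 0.74  0.01 -0.01] turn 0.08
```

Call:
move_arm:
  dp:
    - [0.25,0,0]
    - [0.5,0,0]
    - [0.7,0,0]
    - [0.9,0,0]
    - [1.05,0,0]
  turn: [0,0,0,0,0]
  jaw: [-1,-1,-1,-1,-1]

```text
time: 8.05
position: [0.6308, -0.0077, 0.0337]
tool_rot: [2.24, 2.195, -0.016]
ft_force: [-6.5, -19.0, 10.7]
grip_width: 0.006
```

Run:
```python
from look import *
look('w7.png'); go(-90,0,34,0)
```

```text
t 8.05 G [-123.5    0.4] z 33.7 yaw -0.0 F_G [-19.1   6.2  10.7] w 0.01 tilt [-0.004 -0.011 -1.   ]
lid [-61.96100043   0.17368232] 49.39066696166992
go (-90, 0, 34) [ 1.12  0.01 -0.02] turn -0.01
```

Call:
move_arm:
  dp:
    - [-0.05,-0.05,-0.1]
    - [-0.05,-0.08,-0.15]
  turn: [0,0,0]
  jaw: [-1,-1]

```text
validation failed for argument at $.tu...
```

Call:
move_arm:
  dp:
    - [-0.05,-0.05,-0.1]
    - [-0.05,-0.08,-0.15]
  turn: [0,0]
  jaw: [-1,-1]

```text
time: 8.3
position: [0.6299, -0.0052, 0.0375]
tool_rot: [2.24, 2.198, -0.004]
ft_force: [2.7, -6.2, -2.0]
grip_width: 0.004
```

Run:
```python
from h import *
st()
```

```text
t 8.3 G [-121.1    1.4] z 37.5 yaw 0.0 F_G [-6.2 -2.9 -2. ] w 0.0 tilt [ 0.001 -0.004 -1.   ]
```

Call:
move_arm:
  dp:
    - [0.06,0,0]
    - [0.12,0,0]
    - [0.18,0,0]
    - [0.2,0,0]
  turn: [0,0,0,0]
  jaw: [-1,-1,-1,-1]

```text
time: 8.7
position: [0.6269, 0.0009, 0.0359]
tool_rot: [-2.241, -2.2, 0.013]
ft_force: [-4.0, -7.9, -2.4]
grip_width: 0.008
```

Run:
```python
from h import *
st()
```

```text
t 8.7 G [-115.     4.6] z 35.9 yaw 0.1 F_G [-8.   3.9 -2.4] w 0.01 tilt [-0.006 -0.005 -1.   ]
```

Call:
move_arm:
  dp:
    - [0.07,0.02,0]
    - [0.14,0.04,0]
    - [0.2,0.05,0]
    - [0.25,0.05,0]
    - [0.3,0.05,0]
  turn: [0,0,0,0,0]
  jaw: [-1,-1,-1,-1,-1]

```text
time: 9.2
position: [0.6279, 0.0093, 0.0356]
tool_rot: [-2.241, -2.2, 0.015]
ft_force: [-4.7, -8.3, -1.7]
grip_width: 0.007
```

Run:
```python
from look import *
look('w8.png')
```

```text
t 9.2 G [-106.6    3.7] z 35.6 yaw 0.1 F_G [-8.4  4.6 -1.7] w 0.01 tilt [-0.008 -0.006 -1.   ]
lid [-4.47026465e+01  3.88585386e-02] 49.89448165893555
```

Call:
move_arm:
  dp:
    - [0.08,0,0]
    - [0.16,0,0]
    - [0.24,0,0]
    - [0.3,0,0]
    - [0.36,0,0]
  turn: [0,0,0,0,0]
  jaw: [-1,-1,-1,-1,-1]

```text
time: 9.75
position: [0.6297, 0.0226, 0.0364]
tool_rot: [-2.24, -2.201, 0.008]
ft_force: [-2.3, -3.6, -0.7]
grip_width: 0.001
```

Run:
```python
from h import *
st()
```

```text
t 9.75 G [-93.3   2.2] z 36.4 yaw 0.1 F_G [-3.6  2.2 -0.7] w 0.0 tilt [-0.004 -0.003 -1.   ]
```

Call:
move_arm:
  dp:
    - [0.15,0.02,0]
    - [0.3,0.03,0]
    - [0.45,0.03,0]
    - [0.58,0.03,0]
    - [0.65,0.03,0]
  turn: [0,0,0,0,0]
  jaw: [-1,-1,-1,-1,-1]

```text
time: 10.25
position: [0.6331, 0.0464, 0.0381]
tool_rot: [-2.237, -2.205, -0.003]
ft_force: [-0.0, 0.3, 0.7]
grip_width: 0.007
```

Run:
```python
from look import *
look('w9.png')
```

```text
t 10.25 G [-69.4  -0.7] z 38.1 yaw 0.3 F_G [0.3 0.  0.7] w 0.01 tilt [ 0.001  0.001 -1.   ]
lid [-9.21114484  2.35006491] 49.231101989746094
```

Call:
move_arm:
  dp:
    - [0.08,0,0]
    - [0.16,0,-0.02]
    - [0.24,0,-0.04]
    - [0.32,0,-0.06]
    - [0.38,0,-0.06]
  turn: [0,0,0,0,0]
  jaw: [-1,-1,-1,-1,-1]

```text
time: 10.8
position: [0.6326, 0.0513, 0.0388]
tool_rot: [2.239, 2.199, -0.008]
ft_force: [0.1, -9.6, -0.8]
grip_width: 0.004
```

Run:
```python
from look import *
look('w10.png')
```

```text
t 10.8 G [-64.6  -0.2] z 38.8 yaw 0.1 F_G [-9.6 -0.3 -0.8] w 0.0 tilt [-0.001 -0.006 -1.   ]
lid [-10.96931463   2.68169938] 48.86787796020508
```

Call:
move_arm:
  dp:
    - [0.03,0,0]
    - [0.06,0,-0.02]
    - [0.09,0,-0.02]
    - [0.12,0,-0.02]
  turn: [0,0,0,0]
  jaw: [-1,-1,-1,-1]

```text
time: 11.25
position: [0.6327, 0.0535, 0.0392]
tool_rot: [2.24, 2.197, -0.009]
ft_force: [0.3, -9.3, -2.7]
grip_width: 0.002
```

Run:
```python
from h import *
st()
```

```text
t 11.25 G [-62.3  -0.2] z 39.2 yaw 0.0 F_G [-9.3 -0.4 -2.7] w 0.0 tilt [-0.002 -0.007 -1.   ]
```

Moving at constant force: the button is yielding. Continue.

Call:
move_arm:
  dp:
    - [0.03,0,0]
    - [0.06,0,0]
    - [0.09,0,0]
    - [0.12,0,0]
  turn: [0,0,0,0]
  jaw: [-1,-1,-1,-1]

```text
time: 11.65
position: [0.6328, 0.0562, 0.0392]
tool_rot: [2.24, 2.196, -0.011]
ft_force: [0.2, -10.2, -2.1]
grip_width: 0.007
```

Run:
```python
from h import *
st()
```

```text
t 11.65 G [-59.6  -0.2] z 39.2 yaw -0.0 F_G [-10.2  -0.4  -2.1] w 0.01 tilt [-0.002 -0.008 -1.   ]
```

Call:
move_arm:
  dp:
    - [0.03,0,0]
    - [0.06,0,0]
    - [0.09,0,0]
    - [0.11,0,0]
  turn: [0,0,0,0]
  jaw: [-1,-1,-1,-1]

```text
time: 12.05
position: [0.6328, 0.0564, 0.0391]
tool_rot: [2.24, 2.193, -0.016]
ft_force: [-0.9, -15.2, -0.2]
grip_width: 0.009
```

Run:
```python
from h import *
st()
```

```text
t 12.05 G [-59.5  -0.2] z 39.1 yaw -0.1 F_G [-15.2   0.6  -0.2] w 0.01 tilt [-0.003 -0.012 -1.   ]
```

Call:
move_arm:
  dp:
    - [0.03,0,0]
    - [0.06,0,0]
    - [0.09,0,0]
    - [0.1,0,0]
  turn: [0,0,0,0]
  jaw: [-1,-1,-1,-1]

```text
time: 12.45
position: [0.6328, 0.0564, 0.039]
tool_rot: [2.241, 2.189, -0.021]
ft_force: [-1.5, -19.7, 0.4]
grip_width: 0.006
```

Run:
```python
from h import *
st()
```

```text
t 12.45 G [-59.5  -0.2] z 39.0 yaw -0.2 F_G [-19.7   1.1   0.4] w 0.01 tilt [-0.003 -0.015 -1.   ]
```

The canister moved 5 mm at about 10 N, then stopped dead. At 19.7 N it moves no further, so it is home. I back off and lift.

Call:
move_arm:
  dp:
    - [-0.7,0,0]
    - [-1.5,0,-0.3]
    - [-2.0,0,-1.2]
    - [-2.2,0,-2.2]
    - [-2.2,-0.6,-2.4]
  turn: [0,0,0,0,0]
  jaw: [-1,-1,-1,-1,-1]

```text
time: 12.95
position: [0.6179, 0.0025, 0.1162]
tool_rot: [2.239, 2.197, 0.01]
ft_force: [0.3, 0.5, -0.3]
grip_width: 0.007
```

Run:
```python
from look import *
im,K,E=look('w11.png'); go(-124,145,110,0)
for t in ['keeper_end','post','nose']: print(t,[(np.round(x['rect'],1).tolist(),round(x['confidence'],2)) for x in ctrl.look_for('wrist',t)[:2]])
hsv=cv2.cvtColor(im,cv2.COLOR_BGR2HSV); m=cv2.inRange(hsv,(0,150,60),(6,255,255))|cv2.inRange(hsv,(174,150,60),(180,255,255))
n,l,s,ce=cv2.connectedComponentsWithStats(m); print([(s[k].tolist(),np.round(ce[k])) for k in range(1,n) if s[k,4]>60])
a=2.035; print('pred end',wproj(toW(g,(-59-112*np.sin(a),70-112*np.cos(a),64)),K,E),'post',wproj(toW(g,(-59,70,66)),K,E),'lid',wproj(toW(g,(0,0,95)),K,E))
```

```text
t 12.95 G [-113.6   13.6] z 116.2 yaw 0.0 F_G [ 0.6 -0.3 -0.3] w 0.01 tilt [ 0.008  0.001 -1.   ]
lid [ 1.99387159 -0.28689944] 49.728309631347656
go (-124, 145, 110) [-0.37 -4.24  0.17] turn 0.03
keeper_end [([205.7, 238.2, 89.2, 164.4], 0.8)]
post [([332.7, 161.0, 425.9, 320.2], 0.82)]
nose [([235.9, 123.0, 77.9, 30.4], 0.59)]
[([176, 182, 55, 95, 1772], array([202., 228.])), ([163, 307, 15, 14, 145], array([170., 313.]))]
pred end [[165.7568072  321.57416492]] post [[221.63082426 174.81882911]] lid [[346.27671245  62.16407784]]
```

View pics/w11.png

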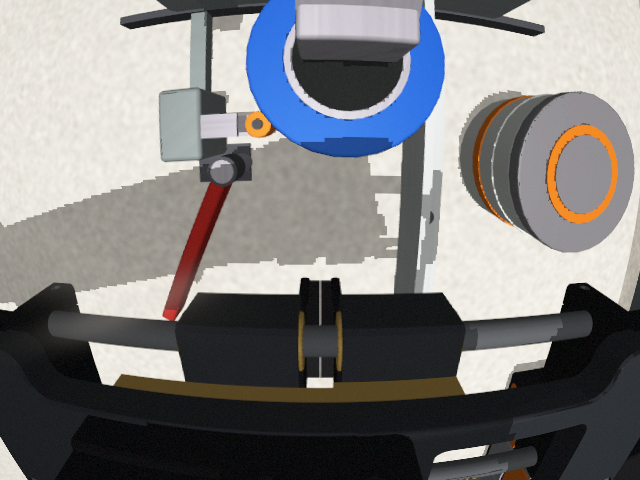

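The canister is under the spout with its lid centred at (346,62), where the fully-home prediction puts it, and the roller rests behind its widest part. The keeper is still open: post at (222,168), end at (168,316), matching the model. I move over the bar to its outer side.

Call:
move_arm:
  dp:
    - [-0.1,-1.4,0]
    - [-0.2,-2.8,0]
    - [-0.3,-3.9,0]
    - [-0.37,-4.3,0.3]
    - [-0.37,-4.3,1.3]
  turn: [0,0,0,0,0]
  jaw: [-1,-1,-1,-1,-1]

```text
time: 13.65
position: [0.4857, -0.0058, 0.0744]
tool_rot: [2.236, 2.2, 0.003]
ft_force: [1.0, -0.5, -0.2]
grip_width: 0.01
```

```bash
cat > k.py <<'E'
from h import *
def kp(a,r,d): return (-57-r*np.sin(a)-d*np.cos(a),70-r*np.cos(a)+d*np.sin(a),40)
E
python3 - <<'E'
from k import *
st(); go(-124,145,40,0)
for a,d in ((2.03,24),(1.7,22),(1.4,21),(1.1,22),(.8,22),(.5,20),(.25,17),(.1,16),(0,15)): print(a,end=' '); go(*np.round(kp(a,88,d),1))
E
```

```text
t 13.65 G [-124.5  145.6] z 74.4 yaw 0.2 F_G [-0.5 -1.  -0.2] w 0.01 tilt [ 0.004 -0.002 -1.   ]
go (-124, 145, 40) [0.02 0.02 1.15] turn 0.04
2.03 go (np.float64(-125.2), np.float64(130.5), np.float64(40.0)) [-0.02  0.5   1.15] turn 0
1.7 go (np.float64(-141.4), np.float64(103.2), np.float64(40.0)) [-0.57  1.41  1.15] turn 0
1.4 go (np.float64(-147.3), np.float64(75.7), np.float64(40.0)) [-0.77  2.32  1.16] turn 0
1.1 go (np.float64(-145.4), np.float64(49.7), np.float64(40.0)) [-0.7   3.19  1.16] turn 0
0.8 go (np.float64(-135.5), np.float64(24.5), np.float64(40.0)) [-0.38  4.03  1.16] turn 0
0.5 go (np.float64(-116.7), np.float64(2.4), np.float64(40.0)) [0.25 4.77 1.17] turn 0
0.25 go (np.float64(-95.2), np.float64(-11.1), np.float64(40.0)) [0.96 5.22 1.17] turn 0
0.1 go (np.float64(-81.7), np.float64(-16.0), np.float64(40.0)) [1.41 5.39 1.17] turn 0
0 go (np.float64(-72.0), np.float64(-18.0), np.float64(40.0)) [1.73 5.46 1.17] turn 0
```

Call:
move_arm:
  dp:
    - [0,0,0.7]
    - [0,0.1,1.15]
    - [-0.02,0.5,1.15]
    - [-0.3,0.95,1.15]
    - [-0.57,1.4,1.15]
  turn: [0,0,0,0,0]
  jaw: [-1,-1,-1,-1,-1]

```text
time: 14.15
position: [0.5287, -0.0226, 0.0392]
tool_rot: [2.238, 2.205, 0.002]
ft_force: [-0.8, 1.2, 0.5]
grip_width: 0.004
```

Run:
```python
from k import *
st()
for a,d in ((1.55,22),(1.4,21),(1.25,21),(1.1,22),(.95,22),(.8,22)): print(a,end=' '); go(*np.round(kp(a,88,d),1))
```

```text
t 14.15 G [-140.4  102.3] z 39.2 yaw 0.3 F_G [1.2 0.8 0.5] w 0.0 tilt [ 0.001  0.001 -1.   ]
1.55 go (np.float64(-145.4), np.float64(90.2), np.float64(40.0)) [-0.17  0.4  -0.03] turn 0
1.4 go (np.float64(-147.3), np.float64(75.7), np.float64(40.0)) [-0.23  0.89 -0.03] turn 0
1.25 go (np.float64(-147.1), np.float64(62.2), np.float64(40.0)) [-0.23  1.34 -0.03] turn 0
1.1 go (np.float64(-145.4), np.float64(49.7), np.float64(40.0)) [-0.17  1.75 -0.03] turn 0
0.95 go (np.float64(-141.4), np.float64(36.7), np.float64(40.0)) [-0.04  2.19 -0.02] turn 0
0.8 go (np.float64(-135.5), np.float64(24.5), np.float64(40.0)) [ 0.15  2.59 -0.02] turn 0
```

Call:
move_arm:
  dp:
    - [-0.17,0.4,0]
    - [-0.23,0.89,0]
    - [-0.23,1.34,0]
    - [-0.17,1.75,0]
    - [-0.04,2.19,0]
  turn: [0,0,0,0,0]
  jaw: [-1,-1,-1,-1,-1]

```text
time: 14.65
position: [0.5937, -0.0258, 0.0389]
tool_rot: [2.24, 2.203, -0.0]
ft_force: [-1.5, 1.1, 0.1]
grip_width: 0.004
```

Run:
```python
from k import *
st()
for a,d in ((.8,22),(.65,21),(.5,20),(.38,19),(.25,18),(.15,17),(.05,16)): print(a,end=' '); go(*np.round(kp(a,88,d),1))
```

```text
t 14.65 G [-142.3   37.3] z 38.9 yaw 0.2 F_G [1.1 1.5 0.1] w 0.0 tilt [-0. -0. -1.]
0.8 go (np.float64(-135.5), np.float64(24.5), np.float64(40.0)) [ 0.23  0.43 -0.04] turn 0
0.65 go (np.float64(-127.0), np.float64(12.7), np.float64(40.0)) [ 0.51  0.82 -0.04] turn 0
0.5 go (np.float64(-116.7), np.float64(2.4), np.float64(40.0)) [ 0.85  1.16 -0.04] turn 0
0.38 go (np.float64(-107.3), np.float64(-4.7), np.float64(40.0)) [ 1.16  1.4  -0.04] turn 0
0.25 go (np.float64(-96.2), np.float64(-10.8), np.float64(40.0)) [ 1.53  1.61 -0.04] turn 0
0.15 go (np.float64(-87.0), np.float64(-14.5), np.float64(40.0)) [ 1.84  1.73 -0.04] turn 0
0.05 go (np.float64(-77.4), np.float64(-17.1), np.float64(40.0)) [ 2.16  1.82 -0.04] turn 0
```

Call:
move_arm:
  dp:
    - [0.23,0.43,-0.03]
    - [0.51,0.82,-0.03]
    - [0.85,1.16,-0.03]
    - [1.16,1.4,-0.03]
    - [1.5,1.6,-0.03]
  turn: [0,0,0,0,0]
  jaw: [-1,-1,-1,-1,-1]

```text
time: 15.15
position: [0.6418, 0.0195, 0.0395]
tool_rot: [2.239, 2.203, -0.0]
ft_force: [-0.9, -1.2, -0.1]
grip_width: 0.004
```

Run:
```python
from k import *
st()
for a,d in ((.15,17),(.1,16.5),(.05,16),(0,15)): print(a,end=' '); go(*np.round(kp(a,85,d),1))
```

```text
t 15.15 G [-96.1  -9.9] z 39.5 yaw 0.2 F_G [-1.2  0.8 -0.1] w 0.0 tilt [ 0. -0. -1.]
0.15 go (np.float64(-86.5), np.float64(-11.5), np.float64(40.0)) [ 0.32  0.05 -0.02] turn 0
0.1 go (np.float64(-81.9), np.float64(-12.9), np.float64(40.0)) [ 0.47  0.1  -0.02] turn 0
0.05 go (np.float64(-77.2), np.float64(-14.1), np.float64(40.0)) [ 0.63  0.14 -0.02] turn 0
0 go (np.float64(-72.0), np.float64(-15.0), np.float64(40.0)) [ 0.8   0.17 -0.02] turn 0
```

Call:
move_arm:
  dp:
    - [0.2,0.05,0]
    - [0.35,0.07,0]
    - [0.5,0.1,0]
    - [0.62,0.12,0]
    - [0.72,0.14,0]
  turn: [0,0,0,0,0]
  jaw: [-1,-1,-1,-1,-1]

```text
time: 15.65
position: [0.6452, 0.0405, 0.0395]
tool_rot: [-2.239, -2.204, 0.001]
ft_force: [-0.7, -0.6, 0.7]
grip_width: 0.003
```

```bash
python3 -c "
from k import *
st()"
```

```text
t 15.65 G [-75.1 -13. ] z 39.5 yaw 0.2 F_G [-0.6  0.7  0.7] w 0.0 tilt [-0. -0. -1.]
```

Call:
move_arm:
  dp:
    - [0.05,0,0]
    - [0.1,0,0]
    - [0.15,0,0]
    - [0.2,0,0]
  turn: [0,0,0,0]
  jaw: [-1,-1,-1,-1]

```text
time: 16.05
position: [0.6454, 0.0421, 0.0395]
tool_rot: [2.24, 2.199, -0.007]
ft_force: [-2.0, -8.3, 3.3]
grip_width: 0.008
```

```bash
python3 -c "
from k import *
st()"
```

```text
t 16.05 G [-73.4 -13.1] z 39.5 yaw 0.1 F_G [-8.4  1.9  3.3] w 0.01 tilt [-0.001 -0.005 -1.   ]
```

It stopped at TCP x=-73.4. That is exactly the 14 mm (4 mm gap plus 10 mm bar) behind the canister contact at -59.5. I retreat and check.

Call:
move_arm:
  dp:
    - [-0.6,0,0]
    - [-1.6,0,0]
    - [-2.6,0,-0.8]
    - [-3.4,0,-2.2]
    - [-3.8,0,-3.6]
  turn: [0,0,0,0,0]
  jaw: [-1,-1,-1,-1,-1]

```text
time: 16.55
position: [0.643, -0.0715, 0.1477]
tool_rot: [-2.243, -2.199, 0.002]
ft_force: [0.8, -0.8, -0.1]
grip_width: 0.005
```

Run:
```python
from look import *
im,K,E=look('w12.png')
for a in (0,.1): print(a,'pred end',wproj(toW(g,(-57-112*np.sin(a),70-112*np.cos(a),64)),K,E))
print('post',wproj(toW(g,(-57,70,66)),K,E))
cv2.imwrite('pics/w12c.png',cv2.resize(im[0:240,160:480],None,fx=2.5,fy=2.5))
```

```text
t 16.55 G [-187.1  -12.9] z 147.7 yaw -0.0 F_G [-0.8 -0.8 -0.1] w 0.01 tilt [-0.002 -0.    -1.   ]
lid [-27.27975942   0.36237049] 39.45048904418945
0 pred end [[363.47456599  55.48739725]]
0.1 pred end [[362.65887541  71.71848211]]
post [[194.8677903   60.68957555]]
```

View pics/w12c.png

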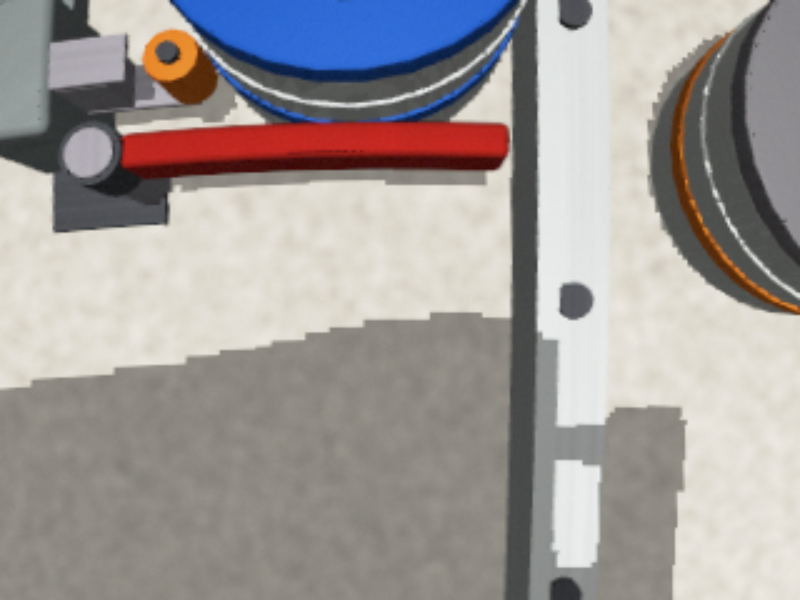

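The bar lies straight across the lane, with its post at full-image (196,61) and its end at about (363,56). The prediction for fully shut is (195,61) and (363,55), and the canister sits behind it with the roller in place. Handing in.

```bash
python3 -c "
from h import *
st(); print(ctrl.close_job())"
```

```text
t 16.6 G [-188.7  -17.6] z 156.8 yaw -0.1 F_G [-1.3 -3.2  4.7] w 0.0 tilt [ 0.011 -0.003 -1.   ]
the job is handed in; nothing more can be done
None
```

The canister is back under the spout and fully home. The red keeper bar is shut across it, the gripper is clear, and the job is handed in at 16.6 s.

**Moving the canister:** I pushed it with closed fingers, upright and on the bench. It went forward a little, sideways against the fence, then along the fence past the roller.

**Home check:** It moved about 5 mm against the button at about 10 N, then stopped dead. Raising the push from 15 N to 19.7 N moved it no further, and the wrist view put the lid within about 2 mm of the home position.

**Keeper check:** The bar swung until it hit its stop at 8.4 N. That was 14 mm behind where the fingers had met the canister, as expected for a 10 mm bar with a 4 mm gap. The last picture shows the bar end within a few pixels of the predicted shut position.

**Checks that were less clean:**
- **Push force:** The highest push I read was 19.7 N along the lane. At the roller the reading was 19 N along the lane and about 23 N in total, because the tool was also pressing down; I raised it slightly and the force fell. Forces were read only at the end of each move, so a brief higher peak would not have shown.
- **Lid position:** Some late lid readings were wrong because the lid was partly hidden, so I ignored them and relied on force and travel.
- **Final wrist force:** It read about 6 N in total at hand-in, with the gripper about 157 mm up and more than 100 mm from the dock. I put that down to the arm braking, but did not check it.
- **Other objects:** I planned the moves to clear them but did not re-measure their positions afterwards.

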